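Pack up the pochade box: cover the wet palette, then hold the lid for the wet panel

TASK

We are packing up the painter's box: while its wooden lid still leans back, fold the white palette cover gently all the way down over the wet paint. Then take the lid by the middle of its free edge, bring it down without letting it drop until it stands open at 50 degrees from shut, and keep holding it there with the fingers so that I can slide the wet panel into its grooves: finish while holding, since the lid falls shut if let go. Leave the wet panel, the jar and the paint tube where they are.

Things in the scene. Friction and masses are not known exactly. Their poses are not given: they have to be found in the camera images.
- pochade_box: dark walnut painter's box fixed to the table, 200 (x) by 260 (y) by 80 mm high with the lid not counted; origin at the centre of its underside, its -x side (drawer front, brass knob) faces the robot, z up. Walls 10 mm. Inside, at the front, a palette with wet paint; behind it, at x +46 to +90 mm in the box frame, an open well with paint tubes. The rim is at z 80 mm.
- palette_cover (a joint): angle of the white enamelled palette cover with thin blue border: 0 = folded fully down over the palette, lying 13 mm below the box rim; 1.5 rad = stop, nearly upright. Starts standing open at 1.0 to 1.35. Stiff hinge: it stays where it is left (about 0.16 N m, so some 2 N of push near the edge). Flat plate 122 mm from hinge to free edge, 220 mm wide along y, 5 mm thick, 0.14 kg.
- cover_hinge (a point): middle of the cover's hinge line, on the cover's underside; at x +40, y 0, z +62 mm in the box frame. The line runs along the box y axis; the cover extends from it towards box -x when shut and swings up. The point's axes turn with the cover: -x towards the free edge, z out of its upper (outer) face; the plate fills z 0 to 5 mm.
- cover_edge (a point): middle of the cover's free edge, half-way through its thickness, 124 mm from the hinge; axes as for cover_hinge. When shut it lies 6 mm behind the inner face of the box's front wall.
- easel_lid (a joint): angle of the lid: 0 = shut on the box, 1.571 = upright, 1.80 rad = thrown back against its stop, where it starts and rests by its own weight. 50 degrees open is 0.873 rad. The hinge is nearly free: forward of upright the lid falls shut unless it is held.
- lid_hinge (a point): middle of the lid's hinge line, at the lid's underside; at x +100, y 0, z +80 mm in the box frame, the line running along the box y axis. Axes turn with the lid: -x towards the free edge, z out of its outer face.
- lid_edge (a point): middle of the lid's free edge, half-way through its 18 mm thickness, 200 mm from the hinge; axes as for lid_hinge. The lid is 200 mm from hinge to edge, 260 mm wide along y, about 0.3 to 0.5 kg, dark walnut with brass corners; along the free edge runs a solid bar 30 mm deep and 18 mm thick which can be pinched; farther in, the inner side has a 10 mm deep recess with panel grooves, open at the right (-y) side.
- panel_center (a point): centre of the wet panel, a small landscape painting lying face up on the table to the box's right (-y), 140 by 200 by 5 mm, paint wet. Leave it alone.
- jar_center (a point): centre of an amber glass jar with a steel lid, 60 mm across, 85 mm high, standing to the box's left (+y). Leave it alone.
- tube_center (a point): a point half-way up, 7 mm from the middle towards the cap, of an aluminium paint tube with a yellow band and black cap, 112 mm long along x, 36 mm wide, 18 mm high, lying to the box's left (+y). Leave it alone.

How it is judged:
By the outcome, as a careful person would: the job done as asked, in the order asked, and still so for the second after the job is handed in, while the arm keeps its last pose, push and grip.
It also fails if it takes over 54 s, if anything falls off the work surface, if the arm or the gripper's body presses on something with over 40 N, if the wrist force passes 120 N, or if a joint passes its speed limit or range.

ROBOT

A 6-joint arm with a two-finger parallel gripper is mounted at the origin on the work surface. World frame = base frame: x ahead of the robot, y to its left, z up, the work surface at z = 0. Lengths are in m, angles in degrees, forces in N, time in s.
With the tool pointing down it reaches from about 0.275 to 1 m from the base axis. Payload 8.4 kg.
Tool frame: the origin (TCP) lies midway between the tips of the shut fingers; the grasp point (between the pads) lies 19 mm behind it; z points along the fingers, y is the line along which they close (so a half turn about z gives the same grasp; the last joint's range is limited). The gripper opens to 85 mm and grips with 20 to 120 N. Pads are 22 mm wide; open, the fingers measure 114 mm over their backs; the gripper's body (76 mm by 85 mm) begins 54 mm behind the grasp point. The pads swing forward as they close: fully open they stand 13 mm farther back than shut.
Start: joints at [-74.221, 20.225, 93.587, -0, 66.188, -0.138], TCP at [0.171, -0.601, 0.231] pointing down, gripper open.
Joint ranges: [-150.9, 150.9], [-52.94, 120.26], [3.33, 152.33], [-74.26, 254.26], [0, 154.13], [-172.89, 172.89]. Speed limits (degrees/s): [127.2, 127.2, 159.86, 180, 180, 180].

INTERFACE

Orientations are given as [roll, pitch, yaw] about the fixed x, y, z axes, in that order (R = Rz(yaw) Ry(pitch) Rx(roll)).
In Python, from cell import ctrl, cams, sign_off gives the robot as it stands.
- The arm moves only by the tool servo_tool, never from a script. Its argument "motion" is a list that holds one entry, the list of rows, each a list of 7 numbers: the shift along the world's x, y, z in mm, then the turn, a rotation vector about the world's x, y, z in rad, then the gripper's target within -1 to 1 (fully open at 1, half-way at 0, shut at -1). In form: [[[x, y, z, rx, ry, rz, jaw], ...]]. A call has 1 to 5 rows; each row shifts and turns the commanded pose from where the row before left it; what a row does not reach is not made up. A row lasts 1/8 s, in which the tool goes at most 62.5 mm and 10.7 degrees, less where a joint would pass 70% of its speed; a pose out of reach is approached as far as the arm can. A call is refused whole if a number of a shift passes 62.5 or a number of a turn 0.188, either way. A call with a gripper value outside its range is refused whole. The fingers move at their own pace and stop on an object; "newtons" is the grip in N (left out, the last holds). Time passes only in rows, so rows that do not move let the fingers close. It gives the time, the measured TCP pose, the force, the opening and the grip force at its end, in the units of the state.
- ctrl.observe(): the state, without advancing time (a new reading comes with each control period).
- cams.snapshot(name): name is "scene" or "top"; returns a dict with "pixels" (420x560x3 uint8, red, green, blue), "K" (3x3 intrinsics, pixels), "R" (3x3) and "t" (3): a world point X has camera coordinates R X + t. Camera axes: x right, y down, z forward; pixel columns grow to the right and rows downward; lengths in m; the calibration is good to about 2 mm. A picture is of the moment at which its call begins. There is no depth.
- sign_off(): hands the job in; it is judged then, once.
The state is a dict: "time_s": time; "joints": joint angles; "joint_vel": joint speeds; "joint_efforts": joint torques, N m; "eef_pos": TCP position; "ee_rot": TCP orientation; "contact_force": force on the tool from outside, world axes, zero at the start; "ft_torque": the same for the moment, N m; "finger_gap": opening from 0.0 (shut) to 1.0 (fully open); "grasp_force": force on a finger pad.
Only numpy, scipy, OpenCV 4.12 (cv2) and the standard library are available. Lean on these libraries where they do the work, as an engineer would, in place of code of your own. Each camera call takes 0.05 s, during which the arm holds its last target. There are 200 camera calls.

## Working session

There is one attempt and no reset: what is moved stays moved. The work goes in short steps, Python scripts to look and compute and a tool call to move; the robot and the scene stay as the last step left them, time stands still between calls to the robot, and variables do not carry over. Pictures are saved under pics/ and viewed, at most 10 in all, crops included, and the job is handed in when it is done.

Besides the shell and the picture viewer there is one more tool, called after ">>>" as name(argument=value, ...), one argument or row to a line, values as JSON. servo_tool: Moves the arm, as the interface text tells. Its arguments: {"type":"object","properties":{"motion":{"type":"array"},"newtons":{"type":"number"}},"required":["motion"]}

```bash
ls; mkdir -p pics; python3 - <<'E'
from cell import ctrl,cams
import cv2,pickle
for n in("scene","top"):
    s=cams.snapshot(n); pickle.dump(s,open(f"pics/{n}0.pkl","wb"))
    cv2.imwrite(f"pics/{n}0.png",s["pixels"][:,:,::-1]); print(n,s["K"],s["R"],s["t"])
print(ctrl.observe())
E
```

```text
pics
scene [[460.11301796   0.         272.10348122]
 [  0.         460.11301796 218.75559448]
 [  0.           0.           1.        ]] [[ 0.93204679  0.36178123 -0.02007798]
 [ 0.18666805 -0.526924   -0.8291599 ]
 [-0.31055406  0.7690679  -0.55865082]] [-0.47013128  0.02547695  1.31938025]
top [[416.50353336   0.         283.44056015]
 [  0.         416.50353336 211.76334261]
 [  0.           0.           1.        ]] [[ 0.02673702 -0.9995724   0.01183805]
 [-0.99778424 -0.02740718 -0.06062558]
 [ 0.0609241  -0.01019088 -0.99809038]] [0.01858847 0.51537329 1.28405066]
{'time_s': 0.1, 'joints': array([-7.42220413e+01,  2.02599780e+01,  9.36243113e+01,  9.62105635e-04,
        6.61897587e+01, -1.39217685e-01]), 'joint_vel': array([ 0.03185177, -0.0605349 , -0.00461164,  0.10950229, -0.06956528,
       -0.04518011]), 'joint_efforts': array([ 6.09745912e-04, -6.06356835e+01, -3.42820108e+01, -1.96062626e-05,
        3.93850700e-03,  1.51413474e-05]), 'eef_pos': array([ 0.17127366, -0.60062234,  0.23062462]), 'ee_rot': array([-1.79925954e+02, -1.05963511e-03,  1.59167867e+01]), 'contact_force': array([-0.34960425, -0.47027935, -0.35362367]), 'ft_torque': array([ 0.0089211 , -0.04900951,  0.01135706]), 'grasp_force': 0.0, 'finger_gap': 0.9984599301247948}
```

View pics/scene0.png

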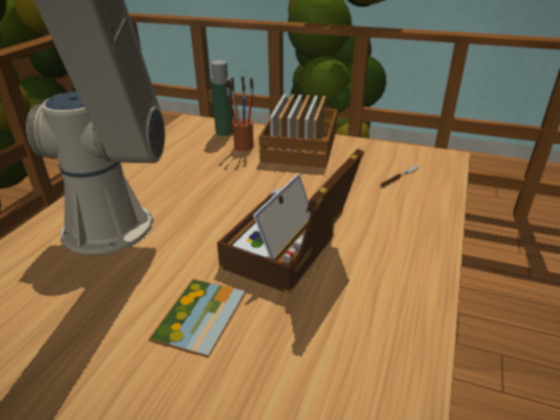

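View pics/top0.png

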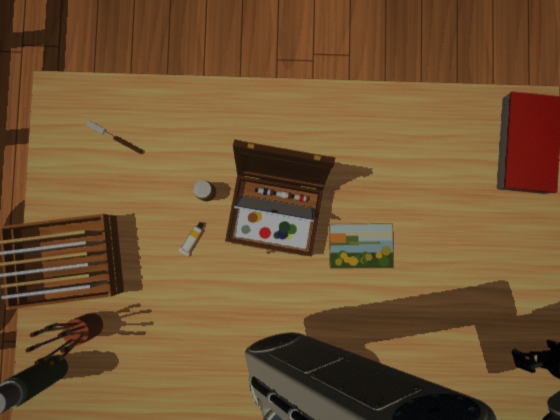

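The scene view shows the box near (275,240), with the cover edge-on around (285,215) and the lid near (335,200). The top view shows the box near (277,210), with the panel, jar and tube clear of it. I'll enlarge both to get corners.

```bash
python3 - <<'E'
import cv2
a=cv2.imread("pics/scene0.png")[145:295,210:370]; b=cv2.imread("pics/top0.png")[130:265,220:345]
cv2.imwrite("pics/sc.png",cv2.resize(a,None,fx=4,fy=4,interpolation=2)); 
cv2.imwrite("pics/tc.png",cv2.resize(b,None,fx=4,fy=4,interpolation=2))
E
```

```text
(no output)
```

View pics/sc.png

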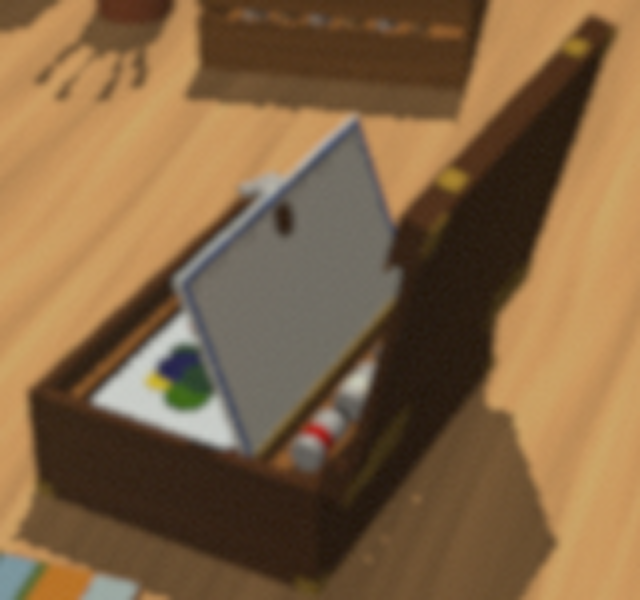

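View pics/tc.png

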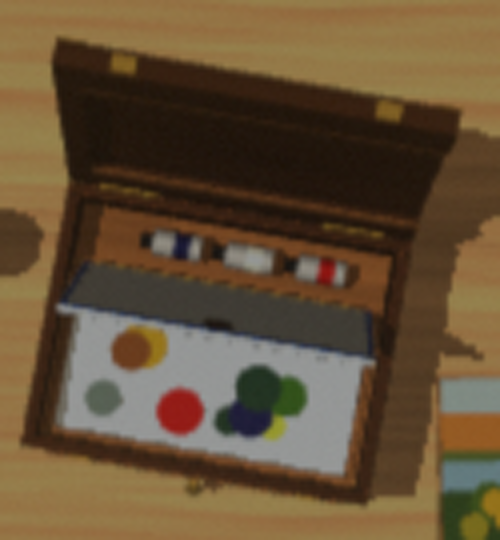

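The crops show: 
- **Scene crop:** box front-right rim corner at (35,395), cover free corners at (180,283) and (355,120), and lid far tip at (590,18). 
- **Top crop:** rim front corners at (25,440) and (367,500), cover edge from (62,305) to (375,355), and lid edge from (58,40) to (460,110).

I'll fit the pose from these.

```bash
cat > h.py <<'E'
import numpy as np,pickle
from scipy.spatial.transform import Rotation as Ro
def hp(h,a,p):  # hinge point, angle, point in hinged frame -> box frame
    return np.array(h)+Ro.from_euler('y',a).apply(p)
CH=[.04,0,.062]; LH=[.1,0,.08]
def cov(a,p): return hp(CH,a,p)
def lid(a,p): return hp(LH,a,p)
def w(b,p): return Ro.from_euler('z',b[2]).apply(p)+[b[0],b[1],0]
def proj(s,X):
    c=s["R"]@X+s["t"]; return (s["K"]@(c/c[2]))[:2]
E
python3 - <<'E'
from h import *
from scipy.optimize import least_squares
S,T=[pickle.load(open(f"pics/{n}0.pkl","rb")) for n in("scene","top")]
obs=[]
sc=lambda x,y:np.array([x/4+210-.375,y/4+145-.375]); tc=lambda x,y:np.array([x/4+220-.375,y/4+130-.375])
B=lambda *p:(lambda v:np.array(p))
C=lambda *p:(lambda v:cov(v[3],np.array(p)))
L=lambda *p:(lambda v:lid(v[4],np.array(p)))
obs=[(S,sc(35,395),B(-.1,-.13,.08)),(S,sc(45,490),B(-.1,-.13,0)),(S,sc(318,585),B(.1,-.13,0)),
(S,sc(180,285),C(-.122,-.11,.0025)),(S,sc(355,120),C(-.122,.11,.0025)),(S,sc(250,452),C(0,-.11,.005)),
(S,sc(612,33),L(-.2,.13,.018)),(S,sc(590,18),L(-.2,.13,0)),
(T,tc(25,440),B(-.1,.13,.08)),(T,tc(367,500),B(-.1,-.13,.08)),
(T,tc(58,40),L(-.2,.13,.018)),(T,tc(460,110),L(-.2,-.13,.018)),
(T,tc(62,305),C(-.122,.11,.0025)),(T,tc(375,355),C(-.122,-.11,.0025))]
f=lambda v:np.concatenate([proj(s,w(v,g(v)))-o for s,o,g in obs])
r=least_squares(f,[.5,0,-.1,1.2,1.8],loss='soft_l1')
v=r.x;print(v,np.degrees(v[2]));print(f(v).reshape(-1,2).round(1))
for n,p in [("cover_edge",cov(v[3],[-.124,0,.0025])),("cov hinge",CH),("lid edge",lid(1.8,[-.2,0,.009])),("lid50",lid(.873,[-.2,0,.009]))]: print(n,w(v,np.array(p)).round(4))
E
```

```text
[ 0.50140242  0.06053215 -0.14875627  1.21620856  1.78339744] -8.523106543025445
[[-1.5 -0.4]
 [-1.2  1.3]
 [ 0.7  3.9]
 [ 0.1  0.4]
 [ 0.8  0. ]
 [ 0.9  4. ]
 [ 1.5 -2.1]
 [ 0.1 -1.3]
 [-1.1  0.7]
 [ 0.2  1.1]
 [-0.3 -0.2]
 [ 0.5  0.3]
 [-1.  -0.2]
 [ 0.1  1.4]]
cover_edge [0.5007 0.0606 0.1792]
cov hinge [0.541  0.0546 0.062 ]
lid edge [0.6539 0.0377 0.2727]
lid50 [0.48   0.0637 0.239 ]
```

>>> servo_tool(
  motion=[
    [[20,35,25,0,0,0.0763,-1],[25,44,25,0,0,0.0763,-1],[25,44,25,0,0,0.0763,-1],[25,44,25,0,0,0.0763,-1],[25,44,10,0,0,0.0763,-1]],
  ],
  newtons=40,
)

```text
time_s: 0.72
eef_pos: [0.2922, -0.3889, 0.3426]
ee_rot: [179.9, -0.0, 37.9]
contact_force: [0.6, -0.0, 0.3]
finger_gap: 0.005
grasp_force: 0.0
```

>>> servo_tool(
  motion=[
    [[25,44,0,0,0,0.0763,-1],[25,44,0,0,0,0.0763,-1],[25,44,0,0,0,0.0763,-1],[25,44,0,0,0,0.0763,-1],[25,44,0,0,0,0.0763,-1]],
  ],
)

```text
time_s: 1.35
eef_pos: [0.4168, -0.1685, 0.3412]
ee_rot: [180.0, 0.0, 59.8]
contact_force: [0.3, -1.3, 0.1]
finger_gap: -0.001
grasp_force: 0.0
```

>>> servo_tool(
  motion=[
    [[25,44,0,0,0,0.0763,-1],[25,44,0,0,0,0.0763,-1],[25,44,0,0,0,0.0763,-1],[25,44,0,0,0,0.0763,-1],[30,48,0,0,0,0.0763,-1]],
  ],
)

```text
time_s: 1.98
eef_pos: [0.5468, 0.0554, 0.3411]
ee_rot: [-180.0, 0.0, 81.6]
contact_force: [-0.5, -1.0, 0.2]
finger_gap: -0.0
grasp_force: 0.0
```

>>> servo_tool(
  motion=[
    [[0,0,-40,0,0,0,-1],[0,0,-50,0,0,0,-1],[0,0,-50,0,0,0,-1],[0,0,-40,0,0,0,-1],[0,0,-13,0,0,0,-1]],
  ],
)

```text
time_s: 2.6
eef_pos: [0.5446, 0.0538, 0.1458]
ee_rot: [-179.7, 0.1, 81.5]
contact_force: [-0.3, -0.3, 0.3]
finger_gap: -0.001
grasp_force: 0.0
```

```bash
python3 - <<'E'
from cell import cams
from h import *
import cv2
a=cams.snapshot("scene")["pixels"][:,:,::-1][60:270,210:370]; b=cams.snapshot("top")["pixels"][:,:,::-1][110:265,220:345]
f=lambda x:cv2.resize(x,(400,560),interpolation=2)
cv2.imwrite("pics/d.png",np.hstack([f(a),f(b)]))
v=[.5014,.0605,-.1488]; pr=None
for a in np.linspace(1.30,0,16):
    p=w(v,cov(a,[-.090,0,.005])+[.0145,0,0])*1000
    print(round(a,3),p.round(1), None if pr is None else (p-pr).round(1)); pr=p
E
```

```text
1.3 [536.3  55.3 150.1] None
1.213 [528.8  56.4 148.1] [-7.5  1.1 -2. ]
1.127 [521.5  57.5 145.4] [-7.3  1.1 -2.6]
1.04 [514.5  58.5 142.1] [-7.   1.1 -3.3]
0.953 [507.8  59.5 138.3] [-6.7  1.  -3.9]
0.867 [501.4  60.5 133.8] [-6.4  1.  -4.4]
0.78 [495.5  61.4 128.8] [-5.9  0.9 -5. ]
0.693 [490.   62.2 123.4] [-5.5  0.8 -5.5]
0.607 [485.   63.  117.4] [-5.   0.8 -5.9]
0.52 [480.5  63.6 111.1] [-4.5  0.7 -6.4]
0.433 [476.6  64.2 104.3] [-3.9  0.6 -6.7]
0.347 [473.3  64.7  97.3] [-3.3  0.5 -7. ]
0.26 [470.6  65.1  90. ] [-2.7  0.4 -7.3]
0.173 [468.5  65.4  82.4] [-2.1  0.3 -7.5]
0.087 [467.1  65.6  74.8] [-1.4  0.2 -7.7]
0.0 [466.3  65.8  67. ] [-0.8  0.1 -7.8]
```

View pics/d.png

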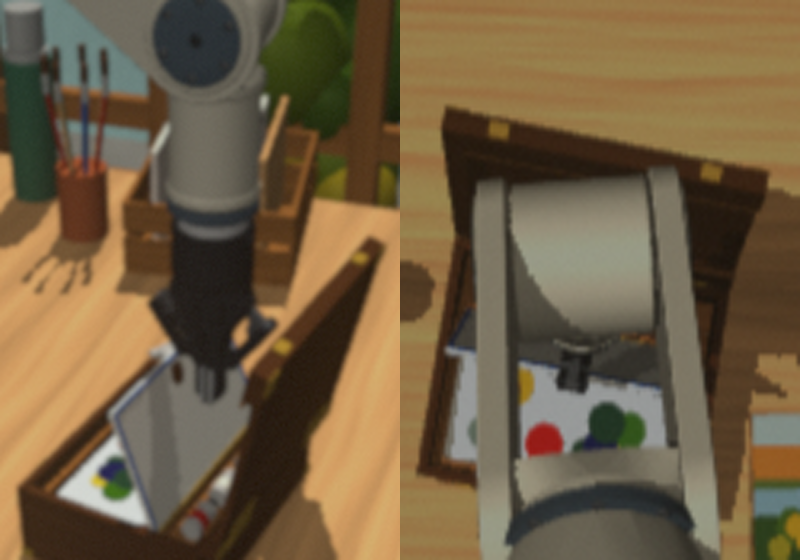

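The fingers are behind the cover and clear of the lid. The tip is at about (210,390) in the left half, and the cover edge runs from (115,410) to (180,350). I'll start the fold.

>>> servo_tool(
  motion=[
    [[-8,1,2,0,0,0,-1],[-4,0.5,0,0,0,0,-1],[-4,0.6,-1,0,0,0,-1],[-4,0.6,-1,0,0,0,-1],[-4,0.5,-1,0,0,0,-1]],
  ],
)

```text
time_s: 3.32
eef_pos: [0.5222, 0.0572, 0.1474]
ee_rot: [180.0, -0.0, 81.5]
contact_force: [0.7, 0.8, -0.2]
finger_gap: 0.004
grasp_force: 0.3
```

>>> servo_tool(
  motion=[
    [[-3.5,0.5,-1.6,0,0,0,-1],[-3.5,0.5,-1.6,0,0,0,-1],[-3.4,0.5,-2,0,0,0,-1],[-3.3,0.5,-2,0,0,0,-1],[-3.2,0.5,-2.2,0,0,0,-1]],
  ],
)

```text
time_s: 3.95
eef_pos: [0.5053, 0.0597, 0.1377]
ee_rot: [-180.0, -0.0, 81.5]
contact_force: [0.3, -0.0, 2.0]
finger_gap: 0.0
grasp_force: 0.7
```

>>> servo_tool(
  motion=[
    [[-3.2,0.5,-2.2,0,0,0,-1],[-3.0,0.5,-2.4,0,0,0,-1],[-3.0,0.5,-2.6,0,0,0,-1],[-2.8,0.4,-2.7,0,0,0,-1],[-2.7,0.4,-2.8,0,0,0,-1]],
  ],
)

```text
time_s: 4.58
eef_pos: [0.4906, 0.062, 0.125]
ee_rot: [-180.0, 0.0, 81.5]
contact_force: [-0.2, -0.3, 1.1]
finger_gap: -0.0
grasp_force: 0.7
```

>>> servo_tool(
  motion=[
    [[-2.5,0.4,-3,0,0,0,-1],[-2.5,0.4,-3,0,0,0,-1],[-2.3,0.3,-3.1,0,0,0,-1],[-2.2,0.3,-3.2,0,0,0,-1],[-2,0.3,-3.3,0,0,0,-1]],
  ],
)

```text
time_s: 5.2
eef_pos: [0.4791, 0.0637, 0.1093]
ee_rot: [-180.0, 0.0, 81.5]
contact_force: [-0.2, -0.3, 0.0]
finger_gap: -0.003
grasp_force: 0.6
```

>>> servo_tool(
  motion=[
    [[-2,0.3,-3.4,0,0,0,-1],[-1.9,0.3,-3.4,0,0,0,-1],[-1.7,0.3,-3.5,0,0,0,-1],[-1.6,0.2,-3.6,0,0,0,-1],[-1.5,0.2,-3.6,0,0,0,-1]],
  ],
)

```text
time_s: 5.82
eef_pos: [0.4705, 0.065, 0.0918]
ee_rot: [-180.0, -0.0, 81.5]
contact_force: [-0.7, -0.9, 1.1]
finger_gap: 0.002
grasp_force: 0.5
```

>>> servo_tool(
  motion=[
    [[-1.3,0.2,-3.6,0,0,0,-1],[-1.2,0.2,-3.7,0,0,0,-1],[-1,0.1,-3.7,0,0,0,-1],[-0.9,0.1,-3.7,0,0,0,-1],[-0.8,0.1,-3.7,0,0,0,-1]],
  ],
)

```text
time_s: 6.45
eef_pos: [0.4655, 0.0657, 0.0735]
ee_rot: [180.0, -0.0, 81.5]
contact_force: [0.9, 1.4, 0.7]
finger_gap: -0.004
grasp_force: 0.5
```

>>> servo_tool(
  motion=[
    [[-0.5,0.1,-2,0,0,0,-1],[-0.5,0.1,-2,0,0,0,-1],[0,0,-1.5,0,0,0,-1],[0,0,-1,0,0,0,-1],[0,0,-0.5,0,0,0,-1]],
  ],
)

```text
time_s: 7.08
eef_pos: [0.4643, 0.0659, 0.0669]
ee_rot: [-180.0, 0.0, 81.5]
contact_force: [-3.3, 0.2, 11.6]
finger_gap: -0.006
grasp_force: 5.7
```

```bash
python3 - <<'E'
from cell import ctrl,cams
print([ctrl.observe()[k] for k in("eef_pos","contact_force")])
cams.snapshot("top");print(ctrl.observe()["contact_force"])
E
```

```text
[array([0.46433679, 0.06587577, 0.06693703]), array([-3.25533208,  0.21222677, 11.56306268])]
[-0.72540177  0.15793601  6.75824083]
```

```bash
python3 - <<'E'
from h import *
v=[.5014,.0605,-.1488]
yb=w([0,0,v[2]],np.array([0,1,0]));print("yb",yb.round(3), "rot0.2292",(0.2292*yb).round(4))
print("pre",w(v,lid(1.8,[-.27,0,.009])).round(4))
print("grasp",w(v,lid(1.8,[-.173,0,.009])).round(4))
pr=None
for a in np.linspace(1.8,.873,31):
    p=w(v,lid(a,[-.173,0,.009]))*1000
    print(round(a,3),p.round(1), None if pr is None else (p-pr).round(1)); pr=p
print("rot/row",(-.0309*yb).round(4))
E
```

```text
yb [0.148 0.989 0.   ] rot0.2292 [0.034  0.2267 0.    ]
pre [0.6696 0.0353 0.3409]
grasp [0.6478 0.0385 0.2464]
1.8 [647.8  38.5 246.4] None
1.769 [642.7  39.3 247.8] [-5.1  0.8  1.4]
1.738 [637.6  40.1 249.1] [-5.1  0.8  1.2]
1.707 [632.4  40.9 250.2] [-5.2  0.8  1.1]
1.676 [627.2  41.6 251.1] [-5.2  0.8  0.9]
1.646 [621.9  42.4 251.8] [-5.2  0.8  0.8]
1.615 [616.7  43.2 252.4] [-5.3  0.8  0.6]
1.584 [611.4  44.  252.9] [-5.3  0.8  0.4]
1.553 [606.1  44.8 253.1] [-5.3  0.8  0.3]
1.522 [600.8  45.6 253.2] [-5.3  0.8  0.1]
1.491 [595.5  46.4 253.2] [-5.3  0.8 -0.1]
1.46 [590.2  47.2 252.9] [-5.3  0.8 -0.2]
1.429 [585.   48.  252.5] [-5.3  0.8 -0.4]
1.398 [579.7  48.8 252. ] [-5.3  0.8 -0.6]
1.367 [574.5  49.5 251.3] [-5.2  0.8 -0.7]
1.336 [569.2  50.3 250.4] [-5.2  0.8 -0.9]
1.306 [564.   51.1 249.3] [-5.2  0.8 -1.1]
1.275 [558.9  51.9 248.1] [-5.2  0.8 -1.2]
1.244 [553.8  52.6 246.7] [-5.1  0.8 -1.4]
1.213 [548.7  53.4 245.2] [-5.1  0.8 -1.5]
1.182 [543.7  54.2 243.5] [-5.   0.8 -1.7]
1.151 [538.7  54.9 241.7] [-5.   0.7 -1.8]
1.12 [533.8  55.6 239.7] [-4.9  0.7 -2. ]
1.089 [529.   56.4 237.5] [-4.8  0.7 -2.2]
1.058 [524.2  57.1 235.2] [-4.8  0.7 -2.3]
1.028 [519.5  57.8 232.7] [-4.7  0.7 -2.5]
0.997 [514.8  58.5 230.1] [-4.6  0.7 -2.6]
0.966 [510.3  59.2 227.4] [-4.5  0.7 -2.7]
0.935 [505.8  59.8 224.5] [-4.5  0.7 -2.9]
0.904 [501.5  60.5 221.5] [-4.4  0.7 -3. ]
0.873 [497.2  61.1 218.3] [-4.3  0.6 -3.2]
rot/row [-0.0046 -0.0306 -0.    ]
```

>>> servo_tool(
  motion=[
    [[0,0,20,0,0,0,-1],[0,0,60,0,0,0,-1],[0,0,60,0,0,0,-0.5],[0,0,60,0,0,0,0],[0,0,60,0,0,0,1]],
  ],
)

```text
time_s: 7.75
eef_pos: [0.4638, 0.0658, 0.3287]
ee_rot: [180.0, -0.0, 81.5]
contact_force: [1.5, 0.7, -0.3]
finger_gap: 0.635
grasp_force: 0.0
```

>>> servo_tool(
  motion=[
    [[31,-4.5,30,0,0,0,1],[45,-6.5,0,0.0068,0.0453,0,1],[45,-6.5,0,0.0068,0.0453,0,1],[45,-6.5,0,0.0102,0.068,0,1],[40,-6.5,-18,0.0102,0.068,0,1]],
  ],
)

```text
time_s: 8.38
eef_pos: [0.6723, 0.0351, 0.3396]
ee_rot: [-166.9, -0.0, 81.5]
contact_force: [0.7, 0.1, 1.5]
finger_gap: 1.002
grasp_force: 0.0
```

```bash
python3 - <<'E'
from cell import cams
from h import *
import cv2
s,t=cams.snapshot("scene"),cams.snapshot("top")
v=[.5014,.0605,-.1488]
for S in(s,t):
    for y in(-.13,0,.13):
        print(proj(S,w(v,lid(1.8,np.array([-.2,y,.018])))).round(1))
a=s["pixels"][:,:,::-1][60:270,210:370]; b=t["pixels"][:,:,::-1][110:265,220:345]
f=lambda x:cv2.resize(x,(400,560),interpolation=2)
cv2.imwrite("pics/e.png",np.hstack([f(a),f(b)]))
E
```

```text
[318.6 203.2]
[344.2 174.9]
[365.4 151.4]
[335.3 156.3]
[284.7 147.3]
[234.1 138.3]
```

View pics/e.png

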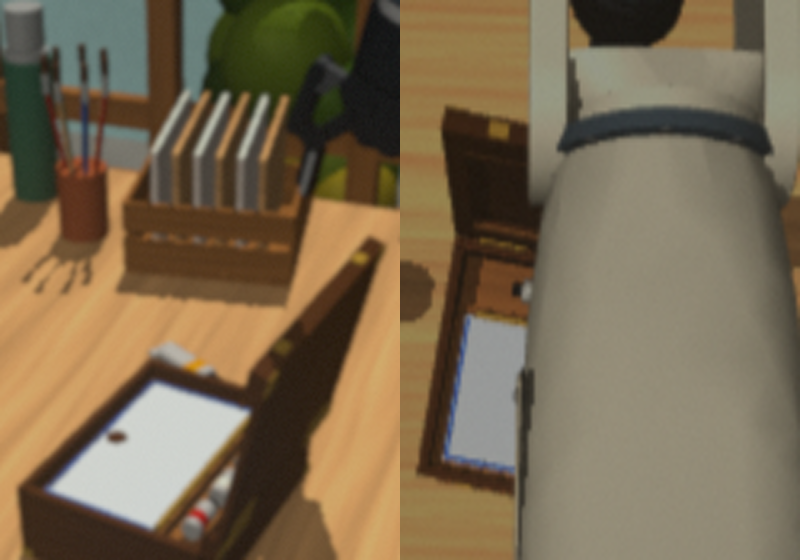

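The cover lies flat inside the box, around (150,455), and the lid still leans back with its far corner at (383,245), as predicted. I'm descending onto the lid edge now.

>>> servo_tool(
  motion=[
    [[-6,0.7,-15,0,0,0,1],[-5,0.7,-22,0,0,0,1],[-5,0.7,-22,0,0,0,1],[-5,0.7,-20,0,0,0,1],[-3.5,0.5,-14,0,0,0,1]],
  ],
)

```text
time_s: 9.1
eef_pos: [0.6441, 0.039, 0.2461]
ee_rot: [-166.9, -0.0, 81.5]
contact_force: [0.5, -0.8, -0.7]
finger_gap: 0.998
grasp_force: 0.0
```

>>> servo_tool(
  motion=[
    [[0,0,0,0,0,0,0.2],[0,0,0,0,0,0,0.0],[0,0,0,0,0,0,-0.3],[0,0,0,0,0,0,-0.5],[0,0,0,0,0,0,-1]],
  ],
  newtons=30,
)

```text
time_s: 9.72
eef_pos: [0.6457, 0.0387, 0.2463]
ee_rot: [-166.8, -0.0, 81.5]
contact_force: [-2.4, 0.1, 5.7]
finger_gap: 0.204
grasp_force: 30.9
```

>>> servo_tool(
  motion=[
    [[0,0,0,0,0,0,-1],[0,0,0,0,0,0,-1],[0,0,0,0,0,0,-1],[0,0,0,0,0,0,-1]],
  ],
)

```text
time_s: 10.22
eef_pos: [0.6457, 0.0387, 0.2462]
ee_rot: [-166.8, -0.0, 81.5]
contact_force: [-2.9, -0.0, 5.7]
finger_gap: 0.206
grasp_force: 31.0
```

>>> servo_tool(
  motion=[
    [[-5.1,0.8,1.4,-0.0046,-0.0306,0,-1],[-5.1,0.8,1.2,-0.0046,-0.0306,0,-1],[-5.2,0.8,1.1,-0.0046,-0.0306,0,-1],[-5.2,0.8,0.9,-0.0046,-0.0306,0,-1],[-5.2,0.8,0.8,-0.0046,-0.0306,0,-1]],
  ],
  newtons=45,
)

```text
time_s: 10.85
eef_pos: [0.6202, 0.0425, 0.2517]
ee_rot: [-175.8, 0.0, 81.5]
contact_force: [-0.6, -1.1, 2.9]
finger_gap: 0.202
grasp_force: 46.0
```

>>> servo_tool(
  motion=[
    [[-5.3,0.8,0.6,-0.0046,-0.0306,0,-1],[-5.3,0.8,0.4,-0.0046,-0.0306,0,-1],[-5.3,0.8,0.3,-0.0046,-0.0306,0,-1],[-5.3,0.8,0.1,-0.0046,-0.0306,0,-1],[-5.3,0.8,-0.1,-0.0046,-0.0306,0,-1]],
  ],
)

```text
time_s: 11.48
eef_pos: [0.5937, 0.0465, 0.253]
ee_rot: [175.3, 0.0, 81.5]
contact_force: [-2.1, -1.2, 4.9]
finger_gap: 0.202
grasp_force: 46.1
```

Forces are low, so I'll keep going.

>>> servo_tool(
  motion=[
    [[-5.3,0.8,-0.2,-0.0046,-0.0306,0,-1],[-5.3,0.8,-0.4,-0.0046,-0.0306,0,-1],[-5.3,0.8,-0.6,-0.0046,-0.0306,0,-1],[-5.2,0.8,-0.7,-0.0046,-0.0306,0,-1],[-5.2,0.8,-0.9,-0.0046,-0.0306,0,-1]],
  ],
)

```text
time_s: 12.1
eef_pos: [0.5673, 0.0505, 0.2502]
ee_rot: [166.4, 0.0, 81.5]
contact_force: [-2.6, -1.5, 4.7]
finger_gap: 0.203
grasp_force: 46.2
```

>>> servo_tool(
  motion=[
    [[-5.2,0.8,-1.1,-0.0046,-0.0306,0,-1],[-5.2,0.8,-1.2,-0.0046,-0.0306,0,-1],[-5.1,0.8,-1.4,-0.0046,-0.0306,0,-1],[-5.1,0.8,-1.5,-0.0046,-0.0306,0,-1],[-5.0,0.8,-1.7,-0.0046,-0.0306,0,-1]],
  ],
)

```text
time_s: 12.72
eef_pos: [0.5416, 0.0544, 0.2433]
ee_rot: [157.6, 0.0, 81.5]
contact_force: [-3.2, -3.4, 5.8]
finger_gap: 0.202
grasp_force: 46.4
```

>>> servo_tool(
  motion=[
    [[-5,0.7,-1.8,-0.0046,-0.0306,0,-1],[-4.9,0.7,-2,-0.0046,-0.0306,0,-1],[-4.8,0.7,-2.2,-0.0046,-0.0306,0,-1],[-4.8,0.7,-2.3,-0.0046,-0.0306,0,-1],[-4.7,0.7,-2.5,-0.0046,-0.0306,0,-1]],
  ],
)

```text
time_s: 13.35
eef_pos: [0.5174, 0.058, 0.2325]
ee_rot: [148.7, 0.0, 81.5]
contact_force: [-6.6, -5.2, 7.0]
finger_gap: 0.206
grasp_force: 46.8
```

>>> servo_tool(
  motion=[
    [[-4.6,0.7,-2.6,-0.0046,-0.0306,0,-1],[-4.5,0.7,-2.7,-0.0046,-0.0306,0,-1],[-4.5,0.7,-2.9,-0.0046,-0.0306,0,-1],[-4.4,0.7,-3.0,-0.0046,-0.0306,0,-1],[-4.3,0.6,-3.2,-0.0046,-0.0306,0,-1]],
  ],
)

```text
time_s: 13.98
eef_pos: [0.495, 0.0614, 0.2179]
ee_rot: [139.8, 0.0, 81.5]
contact_force: [-6.0, -4.9, 5.5]
finger_gap: 0.199
grasp_force: 46.6
```

>>> servo_tool(
  motion=[
    [[0,0,0,0,0,0,-1],[0,0,0,0,0,0,-1]],
  ],
)

```text
time_s: 14.22
eef_pos: [0.495, 0.0613, 0.218]
ee_rot: [139.9, 0.0, 81.5]
contact_force: [-10.9, -1.8, 11.3]
finger_gap: 0.201
grasp_force: 47.6
```

```bash
python3 - <<'E'
from cell import cams,ctrl
from h import *
import cv2
s,t=cams.snapshot("scene"),cams.snapshot("top")
pickle.dump((s,t),open("pics/f.pkl","wb"))
f=lambda S,x0,y0,w_,h_:cv2.resize(np.ascontiguousarray(S["pixels"][y0:y0+h_,x0:x0+w_,::-1]),(400,560),interpolation=2)
A,B=f(s,210,145,110,154),f(t,220,150,125,175)
v=[.5014,.0605,-.1488]
for a,c in((.873,(0,255,0)),(.803,(0,0,255)),(.943,(255,0,0))):
  for im,S,x0,y0,k in((A,s,210,145,400/110),(B,t,220,150,3.2)):
    q=[((proj(S,w(v,lid(a,np.array(p))))-[x0,y0]+.5)*k).astype(int) for p in((0,-.13,.018),(-.2,-.13,.018),(-.2,.13,.018))]
    cv2.polylines(im,[np.array(q)],False,c,1)
cv2.imwrite("pics/f.png",np.hstack([A,B]))
E
```

```text
(no output)
```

View pics/f.png

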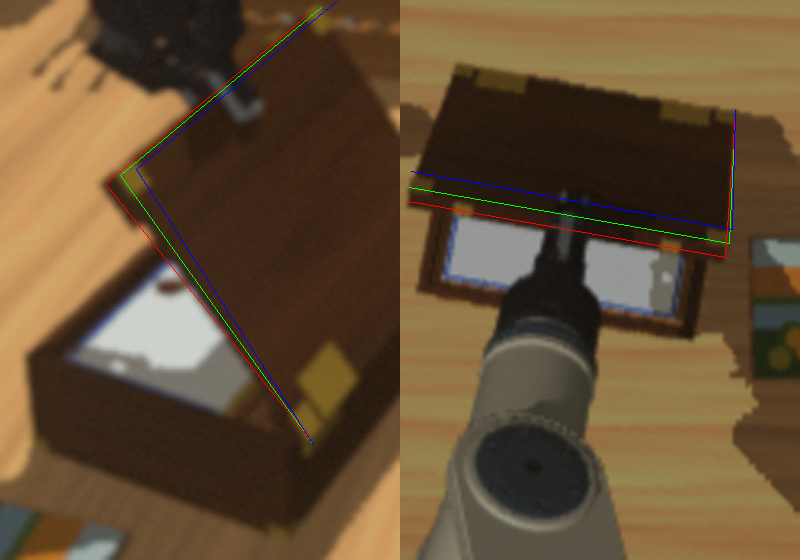

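The overlay puts the lid's outer edge on the green 50° line: the corner is at (120,175) on the left and about (730,243) on the right. The fingers hold the middle at about (565,215), and the cover is flat. I'm handing in.

```bash
python3 -c "
from cell import sign_off
print(sign_off())"
```

```text
the job is handed in; nothing more can be done
None
```

The palette cover is folded fully down, and the fingers hold the lid by the middle of its free edge at about 50° open; the wet panel, jar and tube were not touched, and the job was handed in at about 14 s.

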